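Lock the tube tray to the trolley with the T-head hold-down stud

ROBOT

A 6-joint arm with a two-finger parallel gripper is mounted at the origin on a cart in front of the work surface, level with it; the furniture and walls round the work are solid. World frame = base frame: x ahead of the robot, y to its left, z up, the work surface at z = 0. Lengths are in m, angles in rad, forces in N, time in s.
With the tool pointing down it reaches from about 0.25 to 0.775 m from the base axis. Payload 4 kg.
Tool frame: the origin (TCP) lies at the very end of the fingers, on their centre line; the grasp point (between the pads) lies 19 mm behind it; z points along the fingers, y is the line along which they close (so a half turn about z gives the same grasp; the last joint's range is limited). The gripper opens to 94 mm and grips with 3 to 60 N. Pads are 16 mm wide; open, the fingers measure 119 mm over their backs; the gripper's body (75 mm by 177 mm) begins 78 mm behind the grasp point.
Start: joints at [1.167, 0.087, 1.371, -0, 1.684, -0.103], TCP at [0.163, 0.525, 0.178] pointing down, gripper open.
Joint ranges: [-3.1, 3.1], [-0.76, 2.03], [0.27, 2.55], [-1.08, 4.22], [0.17, 2.65], [-2.57, 2.57]. Speed limits (rad/s): [2.79, 2.79, 3.14, 3.14, 3.14, 3.14].

INTERFACE

Orientations are given as [roll, pitch, yaw] about the fixed x, y, z axes, in that order (R = Rz(yaw) Ry(pitch) Rx(roll)).
In Python, from bench import robot gives the robot as it stands. The module is installed in compiled form; this text tells all that it offers.
- The arm moves only by the tool move_arm, never from a script. Its argument "deltas" is one flat list of numbers, 7 for each row, row after row: the turn, a rotation vector about the tool's x, y, z in rad, then the shift along the tool's x, y, z in cm, then the closure, from -1 (fully open) to 1 (shut). A call has 1 to 8 rows; each row is the pose to reach, as a shift and turn from the pose commanded when the call began, along the tool's axes at that moment; what a row does not reach only later rows make up. A row lasts 1/10 s, in which the tool goes at most 50 mm and 8.59 degrees, less where a joint would pass 70% of its speed; a pose out of reach is approached as far as the arm can. A call with a gripper value outside its range is refused whole. The fingers move at their own pace and stop on an object; the grip force is fixed at half the most. Time passes only in rows, so rows that repeat a pose let the fingers close. It gives the time, the measured TCP pose, the force, the opening and the grip force at its end, in the units of the state.
- robot.get_obs(): the state, without advancing time (a new reading comes with each control period).
- robot.snapshot(name): name is "scene" or "top" or "wrist"; returns a dict with "image" (420x560x3 uint8, red, green, blue), "depth" (420x560 float32, m along the optical axis (not along the pixel's ray), 0 where there is no reading), "fov_y" (degrees; the focal length in pixels is half the picture's height over the tangent of half this angle, whatever the lens; pixels are square), "cx", "cy" (the principal point, pixels), "origin" and "orientation" of the camera in the world; the wrist camera has in their place "T_tool_cam" (4x4, takes a point from camera to tool coordinates, whose origin is the TCP and whose axes are the flange's). Camera axes: x right, y up, looking along -z (the intrinsics and any distortion apply to the point x, -y, -z); pixel columns grow to the right and rows downward; lengths in m; the calibration is good to about 2 mm. A picture is of the moment at which its call begins: read the wrist's pose just before it.
- robot.close_job(): hands the job in; it is judged then, once.
The state is a dict: "time": time; "joint_positions": joint angles; "qvel": joint speeds; "joint_torque": joint torques, N m; "tool_pos": TCP position; "ee_rot": TCP orientation; "wrist_force": force on the tool from outside, world axes, zero at the start; "wrist_torque": the same for the moment, N m; "width": finger opening in m; "finger_force": force on a finger pad.
Only numpy, scipy, OpenCV 4.12 (cv2) and the standard library are available. Lean on these libraries where they do the work, as an engineer would, in place of code of your own. Each camera call takes 0.05 s, during which the arm holds its last target. There are 200 camera calls.

TASK

Lock the foam tube tray down for transport: take the blue-handled hold-down stud out of its white parking block, lower its T-shaped head into the blue-marked window of the aluminium slot rail, and slide it gently along the slot, away from the window, until you feel the hidden stop. There turn it a quarter turn clockwise (seen from above) so that the head locks and the arm reaches over the tray's low edge, then let go; do not force the stud against the rail and do not shift the tray.

Things in the scene. Friction and masses are not known exactly. Their poses are not given: they have to be found in the camera images.
- stud: Loose upright hold-down stud, about 90 g. Origin: centre of the head's underside; z up. Steel T-head 28 mm long (own x), 16 wide (y), corners rounded 4 mm, 8 thick. Stem 8.5 mm diameter, z 8 to 23. Standing in the rail, its origin is 4 mm above the table. During drop and slide its +x must point along the rail's +y; a clockwise quarter turn then brings it to the rail's +x, over the tray.
- stud_handle (a point): Grip point in the stud's blue bar handle, at (0, 0, 55) mm of the stud. The bar is 40 mm long (stud x), 12 mm thick (stud y), z 29 to 74: pinch it across the 12 mm.
- tongue_tip (a point): End of the stud's flat steel arm (hold-down tongue), at (50, 0, 26) mm of the stud. The arm is 16 mm wide, z 23 to 29, from x = -10 to +50 mm: its long side points along +x.
- holder: White parking block, fixed, 60 x 52 x 26 mm, in which the stud stands at the start. Origin: centre of its underside. Its pocket is 31 x 19 mm, 14 mm deep, so the stud's head rests 12 mm above the table; lift straight up 20 mm or more to clear it.
- rail: Fixed aluminium slot rail, 44 mm wide (own x), 200 long (y), 20 high. Origin: centre of its underside; +x points to the tray. The slot runs along y at x = 0: channel floor 4 mm up, 18.5 mm wide; above it from the window to +y a 12 mm gap between two lips (undersides at 14.5 mm), so the stem passes and the head slides captive with 2.5 mm height play, with about 1 N. Over 30 N on it fails.
- window (a point): Centre of the drop-in window, top of the rail, at (0, -67, 20) mm of the rail: 19.5 mm wide (rail x), 36 mm long (rail y), a blue band on each side. The 16 x 28 mm head goes in here, long side along the slot, down to the channel floor 16 mm below.
- stop_zone (a point): Middle of the hidden stop's range, top of the rail, at (0, 29.5, 20) mm of the rail. A hard stop under the lips meets the head with the stud's axis anywhere from rail y +2 to +58 mm, new each time, not measured: feel for it. The head turns only 1 to 4.5 mm short of that contact (best 2.5), clockwise from above, 90 to 100 degrees to its end; elsewhere the channel walls block turning.
- tray_blue: Loose white foam tray with blue-capped tubes, 158 x 186 x 88 mm, 0.42 kg. Origin: centre of its underside. Its low empty half (24 mm high, x -79 to 0 mm) lies along the rail's +x side, 3 to 6 mm from it; the tubes stand at x 3 to 73 mm. The locked arm hangs 3 mm above its low edge.
Mind the look-alikes: they are no part of the job. Of the things like the stud, leave any that is brown or turquoise; of the rest the larger one is meant.

How it is judged:
On the way, in this order (a step that is already met when the one before it is completed fails the run):
1. the stud's head is down in the slot through the window, long side along the slot, long arm towards the rail's +y (z of stud in the frame of rail below 0.0085 m and x of stud in the frame of rail between -0.006 and 0.006 m and y of stud in the frame of rail between -0.09 and -0.04 m and y of tongue_tip in the frame of rail above -0.05 m and angle between the x axis of stud and the y axis of rail, either way round below 0.2 rad), for 0.1 s.
2. the stud has been slid along the slot, still unturned, into the reach of the stop (z of stud in the frame of rail below 0.0085 m and y of stud in the frame of rail above -0.006 m and angle between the x axis of stud and the y axis of rail, either way round below 0.35 rad), for 0.05 s.
At the end, for the whole second after the job is handed in: Stud released, at rest, upright (0.15 rad); head down in the slot (underside under 8.5 mm up, 6 mm of the centre line, rail y -6 to 62 mm), its x within 0.26 rad of the rail's x, arm tip 8 mm or more inside the tray's low edge; tray within 10 mm of its start (angle between the x axis of stud and the x axis of rail, either way round below 0.26 rad and x of tongue_tip in the frame of tray_blue above -0.071 m and z of stud in the frame of rail below 0.0085 m and y of stud in the frame of rail between -0.006 and 0.062 m and x of stud in the frame of rail between -0.006 and 0.006 m and angle between stud's own z axis and vertical below 0.15 rad and linear speed of stud below 0.02 m/s and distance of tray_blue from where it was at the start of the episode below 0.01 m); the robot touches nothing.
It fails at once if the stud is forced against the rail or its stop (over 30 N) (contact force between stud and rail above 30 N).
It fails at once if the tray is shifted by more than 10 mm (distance of tray_blue from where it was at the start of the episode above 0.01 m).
It also fails if it takes over 53 s, if anything falls off the work surface, if the arm or the gripper's body presses on something with over 40 N, if the wrist force passes 120 N, or if a joint passes its speed limit or range.

## Working session

There is one attempt and no reset: what is moved stays moved. The work goes in short steps, Python scripts to look and compute and a tool call to move; the robot and the scene stay as the last step left them, time stands still between calls to the robot, and variables do not carry over. Pictures are saved under pics/ and viewed, at most 13 in all, crops included, and the job is handed in when it is done.

Besides the shell and the picture viewer there is one more tool, called after ">>>" by a JSON object that holds its "name" and its "arguments". move_arm: Moves the arm, as the interface text tells. Its arguments: {"type":"object","properties":{"deltas":{"type":"array","items":{"type":"number"}}},"required":["deltas"]}

```bash
mkdir -p pics; cat > h.py <<'E'
import numpy as np, cv2, pickle
from bench import robot
from scipy.spatial.transform import Rotation as R
def tool():
    o=robot.get_obs(); return np.array(o["tool_pos"]), R.from_euler('xyz',o["ee_rot"]).as_matrix(), o
def snap(name,f):
    p,Rm,o=tool(); s=robot.snapshot(name)
    if "T_tool_cam" in s:
        T=np.array(s["T_tool_cam"]); s["C"]=p+Rm@T[:3,3]; s["R"]=Rm@T[:3,:3]
    else:
        s["C"]=np.array(s["origin"]); q=np.array(s["orientation"]); s["R"]=q if q.shape==(3,3) else R.from_euler('xyz',q).as_matrix()
    cv2.imwrite(f"pics/{f}.png",s["image"][:,:,::-1]); pickle.dump(s,open(f"{f}.pkl","wb")); return s
def load(f): return pickle.load(open(f"{f}.pkl","rb"))
def ray(s,u,v):
    f=210/np.tan(np.radians(s["fov_y"])/2)
    return s["R"]@np.array([(u-s["cx"])/f,-(v-s["cy"])/f,-1.])
def atz(s,u,v,z):
    d=ray(s,u,v); return s["C"]+d*(z-s["C"][2])/d[2]
def dep(s,u,v):
    z=s["depth"][int(round(v)),int(round(u))]; return s["C"]+ray(s,u,v)*z
def proj(s,P):
    f=210/np.tan(np.radians(s["fov_y"])/2); c=s["R"].T@(np.array(P)-s["C"]); return s["cx"]+f*c[0]/-c[2], s["cy"]+f*c[1]/c[2]
E
python3 - <<'E'
from h import *
for n in("scene","top","wrist"):
    s=snap(n,n+"0"); print(n,{k:v for k,v in s.items() if k not in("image","depth")})
print(tool()[2])
E
```

```text
scene {'fov_y': 44.74790320462341, 'cx': 272.3967327875885, 'cy': 208.31794402960463, 'origin': array([-0.14748737, -0.8491746 ,  0.65073225]), 'orientation': array([ 1.07726893,  0.01696708, -0.63539997]), 'C': array([-0.14748737, -0.8491746 ,  0.65073225]), 'R': array([[ 0.80471853,  0.29318719, -0.5162067 ],
       [-0.59341405,  0.3724106 , -0.71356157],
       [-0.01696626,  0.88054053,  0.47366711]])}
top {'fov_y': 43.09867499512281, 'cx': 279.8619135005732, 'cy': 216.51191598707874, 'origin': array([ 0.25894112, -0.01141381,  1.48850391]), 'orientation': array([ 0.13505806,  0.00158636, -1.55925639]), 'C': array([ 0.25894112, -0.01141381,  1.48850391]), 'R': array([[ 0.01153967,  0.99083   , -0.13462074],
       [-0.99993216,  0.01122101, -0.0031256 ],
       [-0.00158636,  0.13464767,  0.99089227]])}
wrist {'fov_y': 62.65369357719904, 'cx': 276.94957420344696, 'cy': 210.37862149540086, 'T_tool_cam': array([[ 7.49406972e-04,  9.61697201e-01,  2.74112992e-01,
         7.98662322e-02],
       [ 9.99998311e-01, -2.60645075e-04, -1.81948350e-03,
         1.38064627e-04],
       [-
[... 392 characters left out ...]
-01]])}
{'time': 0.15, 'joint_positions': array([ 1.16690646e+00,  8.77720166e-02,  1.37187713e+00,  1.89871026e-07,
        1.68357514e+00, -1.03104344e-01]), 'qvel': array([ 0.00091315, -0.00060742, -0.00423572,  0.00174454, -0.00213412,
       -0.00086818]), 'joint_torque': array([ 1.69977389e-03, -3.40639365e+01, -3.02795792e+01,  7.18560931e-02,
        3.04479897e-02, -1.17812615e-04]), 'tool_pos': array([0.16277759, 0.52488906, 0.1769955 ]), 'ee_rot': array([-3.13996970e+00, -1.68118571e-04,  2.84080701e+00]), 'wrist_force': array([-0.15144659, -0.27236594, -0.34559488]), 'wrist_torque': array([-0.0769065 , -0.00298536, -0.03362787]), 'finger_force': 0.0, 'width': 0.09417222255700172}
```

View pics/top0.png

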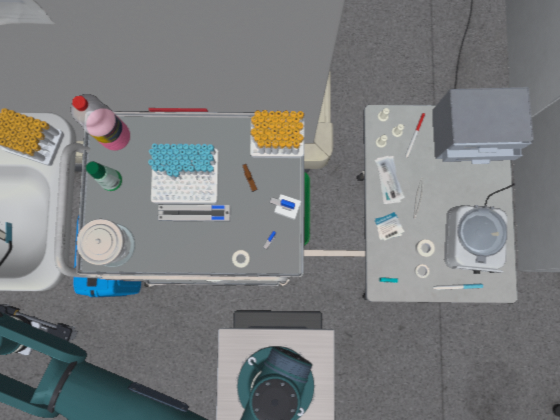

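View pics/scene0.png

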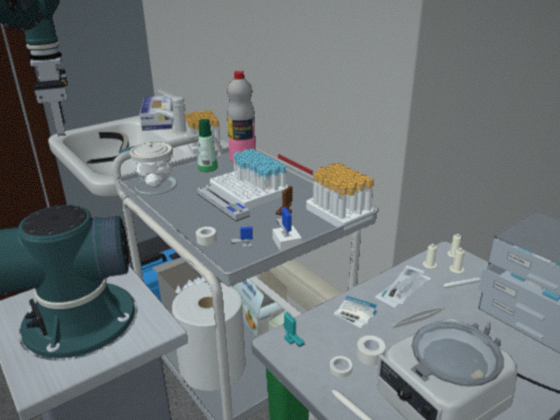

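```bash
python3 - <<'E'
from h import *
s=load("top0")
for n,u,v,z in(("railL",158,212,.02),("railR",230,212,.02),("win",219,212,.02),("holder",289,208,.026),("handle",288,204,.08),("tray",185,172,.02)): print(n,atz(s,u,v,z),dep(s,u,v))
cv2.imwrite("pics/top0c.png",cv2.resize(s["image"][140:260,145:305,::-1],None,fx=5,fy=5,interpolation=cv2.INTER_CUBIC))
E
```

```text
railL [0.46730585 0.33347847 0.02      ] [0.46736188 0.3335712  0.01960516]
railR [0.46957917 0.13249808 0.02      ] [ 0.47287998  0.13475326 -0.00301223]
win [0.46923192 0.16319777 0.02      ] [0.47077468 0.16447877 0.00922663]
holder [ 0.48181379 -0.0319408   0.026     ] [ 0.47967221 -0.03174356  0.04005322]
handle [ 0.4844023  -0.02840149  0.08      ] [ 0.48380658 -0.02835661  0.0837216 ]
tray [0.58207931 0.26215352 0.02      ] [0.57464985 0.25586378 0.05376321]
```

View pics/top0c.png

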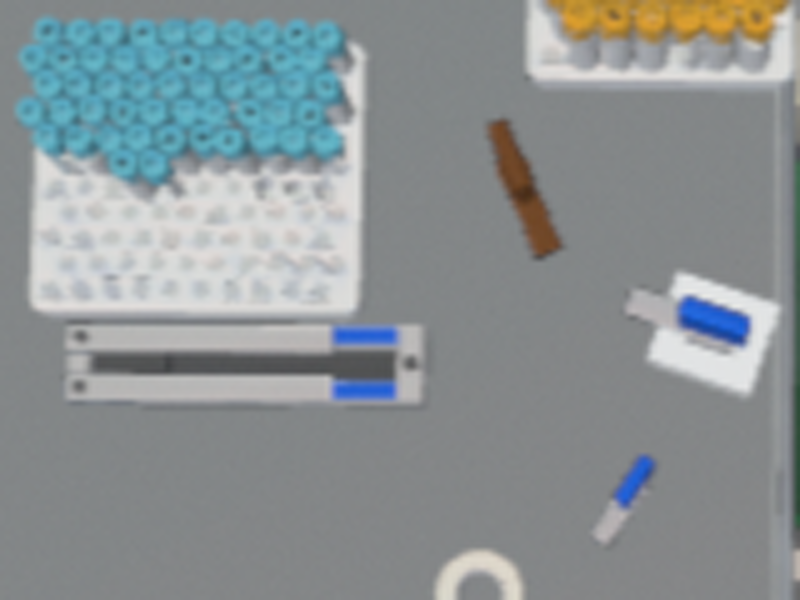

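The top crop shows the rail with its blue-marked window at its right end (world −y), so rail +y points world +y and +x goes to the tray. The stud stands in the white block at crop (714,320), its arm pointing left with a slight upward tilt. The small blue stud and the brown one are decoys. I'm moving to a spot where the wrist camera sees both rail and holder.

>>> {"name": "move_arm", "arguments": {"deltas": [0,0,0.14,-2,-1,-5,-1,0,0,0.28,-6,-3.5,-7.3,-1,0,0,0.42,-10,-6,-7.3,-1,0,0,0.56,-14.4,-8.4,-7.3,-1,0,0,0.7,-18.6,-10.8,-7.3,-1,0,0,0.84,-22.8,-13.2,-7.3,-1,0,0,0.98,-27,-15.6,-7.3,-1,0,0,1.12,-31,-18,-7.3,-1]}}

```text
time: 0.95
tool_pos: [0.4067, 0.2598, 0.2506]
ee_rot: [-3.142, -0.0, 1.715]
wrist_force: [-0.0, 0.0, -0.5]
width: 0.0942
finger_force: 0.0
```

```bash
python3 - <<'E'
from h import *
p,Rm,o=tool(); print(o["time"],p,o["ee_rot"],o["joint_positions"])
d=np.array([0.47,0.19,0.25])-p; print(Rm.T@d*100, np.degrees(np.arctan2(Rm[1,1],Rm[0,1])))
E
```

```text
0.95 [0.40667971 0.25975015 0.25064458] [-3.14154691e+00 -5.65424292e-05  1.71480394e+00] [ 4.50780463e-01 -6.64829867e-02  1.38298075e+00  6.99676746e-05
  1.82512143e+00  3.06790449e-01]
[-7.81153064  5.26550048  0.06377502] 8.251028759062862
```

>>> {"name": "move_arm", "arguments": {"deltas": [0,0,0.14,-3.5,2.4,0,-1,0,0,0.28,-7,4.7,0,-1,0,0,0.4,-7.8,5.3,0,-1,0,0,0.4,-7.8,5.3,0,-1,0,0,0.4,-7.8,5.3,0,-1]}}

```text
time: 1.45
tool_pos: [0.4694, 0.1925, 0.2506]
ee_rot: [-3.141, -0.0, 1.323]
wrist_force: [0.7, -0.4, 0.7]
width: 0.094
finger_force: 0.0
```

```bash
python3 - <<'E'
from h import *
s=snap("wrist","w1"); print(tool()[:1],tool()[2]["qvel"])
cv2.imwrite("pics/w1b.png",cv2.resize(s["image"][:,:,::-1],(800,600),interpolation=cv2.INTER_CUBIC))
E
```

```text
(array([0.46919854, 0.19294934, 0.25077461]),) [ 0.01472695 -0.00821143 -0.00138082 -0.00165695 -0.00124016  0.00709284]
```

View pics/w1b.png

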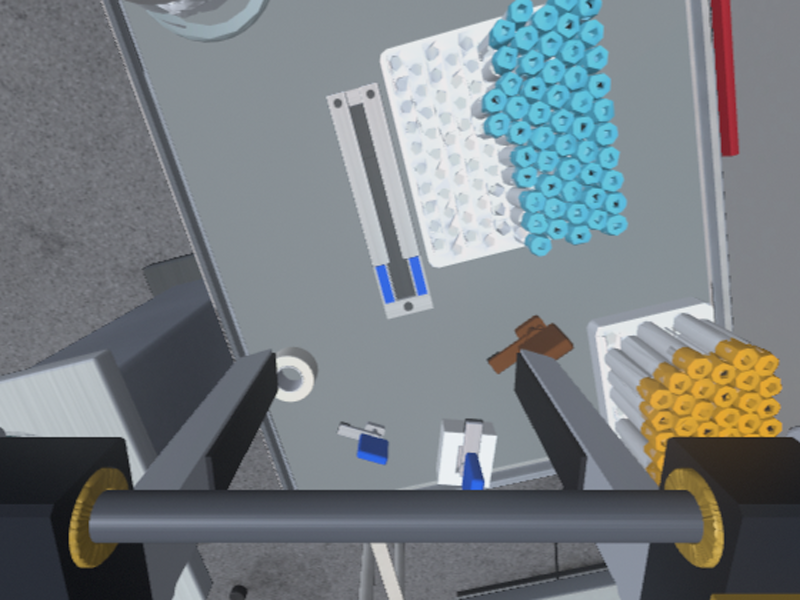

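```bash
python3 - <<'E'
from h import *
s=load("w1"); k=.7
P=[atz(s,u*k,v*k,.02) for u,v in((327,96),(378,84),(433,306),(388,318))]
for p in P: print(p)
print([np.linalg.norm(P[i]-P[(i+1)%4]) for i in range(4)], sum(P)/4)
B=[atz(s,u*k,v*k,.02) for u,v in((376,265),(409,257),(427,293),(395,302))]; print("band",B, sum(B)/4)
c=s["image"][50:240,215:320,::-1]; print(dep(s,330*k+5,200*k),[dep(s,u*k,v*k)[2] for u,v in((360,110),(350,150),(412,310),(376,170),(470,430),(450,440),(445,470))])
im=cv2.rotate(s["image"][48:232,215:320,::-1],cv2.ROTATE_90_COUNTERCLOCKWISE)
cv2.imwrite("pics/w1c.png",cv2.resize(im,None,fx=4.3,fy=4.3,interpolation=cv2.INTER_CUBIC))
E
```

```text
[0.44652697 0.33369008 0.02      ]
[0.48950526 0.33224994 0.02      ]
[0.49065626 0.13691248 0.02      ]
[0.44753824 0.13576694 0.02      ]
[np.float64(0.04300241118323405), np.float64(0.19534085355698366), np.float64(0.043133233936559066), np.float64(0.19792572536785016)] [0.46855668 0.23465486 0.02      ]
band [array([0.44951273, 0.18696171, 0.02      ]), array([0.48006763, 0.18681075, 0.02      ]), array([0.48811507, 0.15034156, 0.02      ]), array([0.45762375, 0.14916999, 0.02      ])] [0.46882979 0.168321   0.02      ]
[ 0.42855629  0.24987499 -0.00150762] [np.float64(0.0024975730824472464), np.float64(0.01840235755181857), np.float64(0.01812093234408324), np.float64(0.0009455996266080069), np.float64(0.038930012046315354), np.float64(0.022792495821106484), np.float64(0.022859286814195356)]
```

View pics/w1c.png

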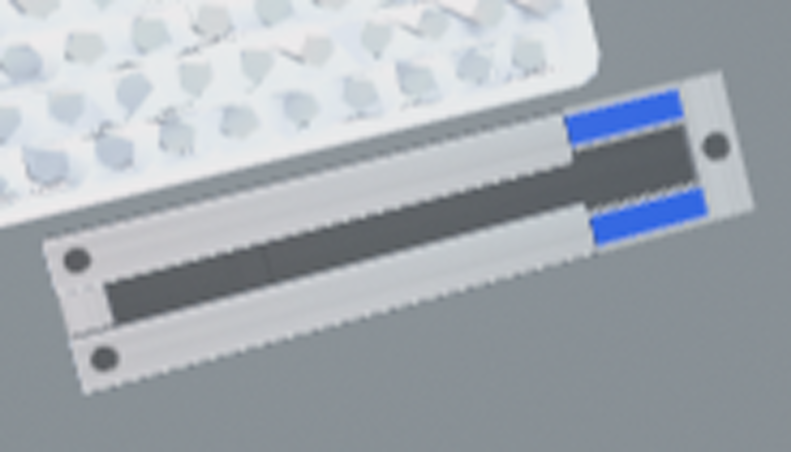

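```bash
python3 - <<'E'
from h import *
s=load("w1")
q=[(319-y/4.3,48+x/4.3) for x,y in((44,240),(85,394),(754,209),(720,72))]
P=[atz(s,*a,.02) for a in q]
for p in P: print(p)
print("centre",sum(P)/4,"yaw axis", np.degrees(np.arctan2(*( (P[0]+P[1]-P[2]-P[3])[[1,0]]))),[np.linalg.norm(P[i]-P[(i+1)%4]) for i in range(4)])
for f,z in(("w1",.02),("top0",.02)):
    t=load(f); I=t["image"].astype(int); m=((I[...,2]-I[...,0]>90)&(I[...,2]-I[...,1]>60)).astype(np.uint8)
    n,l,st,c=cv2.connectedComponentsWithStats(m)
    for i in range(1,n):
        if st[i,4]>15: print(f,st[i],c[i],atz(t,*c[i],z))
E
```

```text
[0.48806095 0.33324539 0.02      ]
[0.44461105 0.33353392 0.02      ]
[0.44572825 0.13514547 0.02      ]
[0.48919434 0.13551945 0.02      ]
centre [0.46689865 0.23436106 0.02      ] yaw axis 90.3255309936984 [np.float64(0.043450859142597366), np.float64(0.1983915995694111), np.float64(0.043467693256253055), np.float64(0.1977291859166038)]
w1 [286 180  13  27 177] [292.21468927 192.88700565] [0.48344759 0.16838449 0.02      ]
w1 [263 185  13  27 177] [269.11864407 198.31073446] [0.45264996 0.16867712 0.02      ]
w1 [250 306  21  19 128] [259.078125 318.859375] [ 0.39380005 -0.00104831  0.02      ]
w1 [324 317  15  26 195] [329.28717949 334.06666667] [ 0.4867946  -0.05049566  0.02      ]
top0 [281 200  14   8  74] [287.21621622 203.59459459] [ 0.49512943 -0.02692293  0.02      ]
top0 [212 206  12   3  36] [217.5 207. ] [0.4832969  0.16777007 0.02      ]
top0 [212 217  12   3  36] [217.5 218. ] [0.45229736 0.16692258 0.02      ]
top0 [268 231   7  10  33] [271.21212121 235.81818182] [0.40414712 0.01658175 0.02      ]
top0 [ 74 277  40  19 481] [ 93.20582121 286.50727651] [0.25916079 0.50228801 0.02      ]
```

```bash
python3 - <<'E'
from h import *
p,Rm,o=tool(); print(Rm.T@(np.array([0.485,-0.03,0.20])-p)*100)
E
```

```text
[-21.23316065   6.98617689   5.06830938]
```

>>> {"name": "move_arm", "arguments": {"deltas": [0,0,0,-4.5,1.5,1,-1,0,0,0,-9,3,2,-1,0,0,0,-13.5,4.5,3,-1,0,0,0,-18,6,4.2,-1,0,0,0,-21.2,7,5,-1,0,0,0,-21.2,7,5,-1,0,0,0,-21.2,7,5,-1]}}

```text
time: 2.2
tool_pos: [0.4849, -0.0295, 0.2009]
ee_rot: [-3.141, -0.001, 1.322]
wrist_force: [0.4, 0.8, 0.8]
width: 0.0938
finger_force: 0.0
```

```bash
python3 - <<'E'
from h import *
s=snap("wrist","w2"); print(tool()[:1],tool()[2]["qvel"])
cv2.imwrite("pics/w2b.png",cv2.resize(s["image"][:,:,::-1],(800,600),interpolation=cv2.INTER_CUBIC))
E
```

```text
(array([ 0.48511178, -0.02899134,  0.20129623]),) [ 0.01689544 -0.00330751 -0.00959535 -0.002197    0.00050735  0.00455373]
```

View pics/w2b.png

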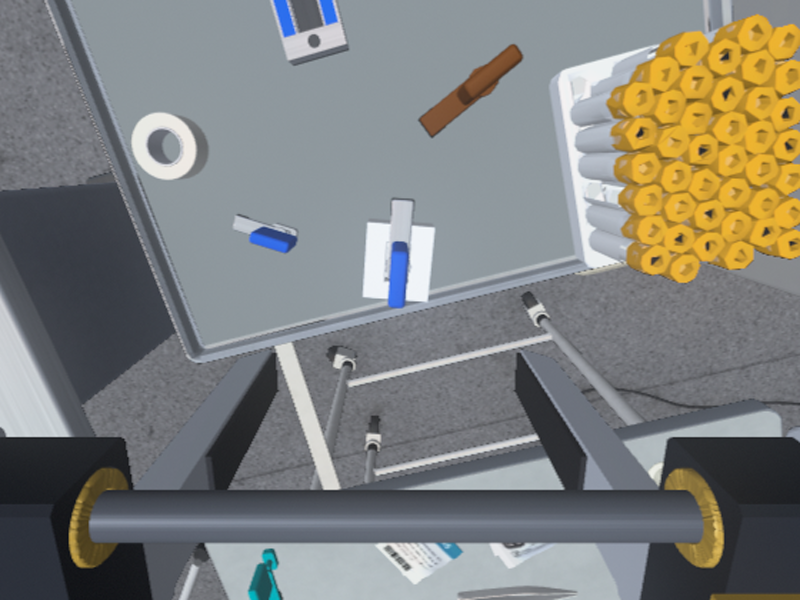

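```bash
cat > fit.py <<'E'
from h import *
from scipy.optimize import minimize
H=np.array([[x,y,z] for x in(-.02,.02) for y in(-.006,.006) for z in(.029,.074)])
def mask(s,uv,r):
    I=s["image"].astype(int); m=((I[...,2]-I[...,0]>60)&(I[...,2]-I[...,1]>40)).astype(np.uint8)
    n,l,st,c=cv2.connectedComponentsWithStats(m); i=[j for j in range(1,n) if np.hypot(*(c[j]-uv))<r and st[j,4]>15]
    return np.isin(l,i).astype(np.float32)
def fit(views,x0):
    def cost(p):
        M=H@R.from_euler('z',p[3]).as_matrix().T+p[:3]; c=0
        for s,m in views:
            q=np.array([proj(s,P) for P in M]); h=cv2.convexHull(np.round((q*16*1)).astype(np.int32))
            a=np.zeros((420*4,560*4),np.uint8); hh=cv2.convexHull(np.round(((q+.5)*4-.5)*16).astype(np.int32)); cv2.fillConvexPoly(a,hh,1,shift=4)
            a=cv2.resize(a.astype(np.float32),(560,420),interpolation=cv2.INTER_AREA); c+=np.abs(a-m).sum()/m.sum()
        return c
    return minimize(cost,x0,method="Nelder-Mead",options=dict(initial_simplex=np.array([x0]+[np.array(x0)+d for d in np.diag([.008,.008,.008,.1])]),xatol=1e-5,fatol=1e-5))
E
python3 - <<'E'
from fit import *
a=load("w2"); b=load("top0")
ma=mask(a,(280,192),25); mb=mask(b,(287,203.6),8); print(ma.sum(),mb.sum())
for v in([(a,ma)],[(a,ma),(b,mb)]):
    r=fit(v,[.483,-.033,.012,1.31]); print(r.x,np.degrees(r.x[3]),r.fun)
for P in[(402,200)]: print("tip edge",atz(a,402*.7,200*.7,.041))
for n,q in(("blk",((367,222),(435,226),(429,301),(364,296))),):
    Q=[atz(a,u*.7,v*.7,.026) for u,v in q]; print(sum(Q)/4,Q)
E
```

```text
553.0 87.0
[ 0.48576716 -0.03065366 -0.00645392  1.2522419 ] 71.74817571098426 0.06860307604074478
[ 0.48692891 -0.02645468  0.01127878  1.24996014] 71.61744078279285 0.396139919757843
tip edge [0.50234749 0.02048982 0.041     ]
[ 0.48818628 -0.02639984  0.026     ] [array([0.47219439, 0.00985362, 0.026     ]), array([ 0.52206923, -0.00591891,  0.026     ]), array([ 0.5039609 , -0.06315884,  0.026     ]), array([ 0.4545206 , -0.04637525,  0.026     ])]
```

Stud handle at wrist px (398,275) of the 800-wide picture; the two-view fit gives (0.487, −0.0265) with yaw ≈71.8°, and height 11 mm (text 12). I'm going down to grip it.

```bash
python3 - <<'E'
from h import *
p,Rm,o=tool(); print(p,np.degrees(o["ee_rot"]),Rm.T@(np.array([0.487,-0.0265,0.048])-p)*100)
E
```

```text
[ 0.48511178 -0.02899134  0.20129623] [ 1.79973876e+02 -5.46574836e-02  7.58112109e+01] [ 0.27319316  0.11500487 15.32994511]
```

>>> {"name": "move_arm", "arguments": {"deltas": [0,0,0.07,0.3,0.1,3,-1,0,0,0.07,0.3,0.1,7,-1,0,0,0.07,0.3,0.1,11,-1,0,0,0.07,0.3,0.1,14,-1,0,0,0.07,0.3,0.1,15.3,-1,0,0,0.07,0.3,0.1,15.3,-1,0,0,0.07,0.3,0.1,15.3,-1]}}

```text
time: 2.95
tool_pos: [0.4882, -0.0271, 0.0497]
ee_rot: [3.139, -0.001, 1.252]
wrist_force: [0.9, -0.2, -0.4]
width: 0.0943
finger_force: 0.0
```

```bash
python3 - <<'E'
from fit import *
s=snap("wrist","w3"); p,Rm,o=tool(); print(p,o["ee_rot"])
m=mask(s,(275,260),120); n,l,st,c=cv2.connectedComponentsWithStats(m.astype(np.uint8)); print(st,c)
cv2.imwrite("pics/w3b.png",cv2.resize(s["image"][60:400,100:460,::-1],None,fx=1.7,fy=1.7))
E
```

```text
[ 0.48868971 -0.02738731  0.05026525] [ 3.13739830e+00 -8.26732771e-04  1.25197397e+00]
[[     0      0    560    420 233460]
 [   264    212     22     87   1740]] [[279.5370042  209.14806391]
 [274.53505747 256.72011494]]
```

View pics/w3b.png

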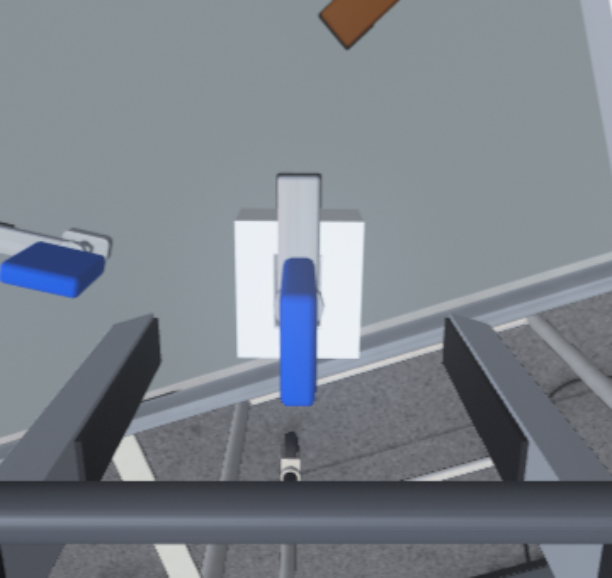

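```bash
python3 - <<'E'
from fit import *
s=load("w3"); m=mask(s,(275,257),20); a=load("w2"); ma=mask(a,(280,192),25)
for v in([(s,m)],[(s,m),(a,ma)]):
    r=fit(v,[.487,-.0265,.012,1.25]); print(r.x,np.degrees(r.x[3]),r.fun)
p,Rm,o=tool(); print(p,o["ee_rot"], Rm.T@(r.x[:3]+[0,0,.036]-p)*100)
E
```

```text
[ 4.85738960e-01 -3.12075141e-02  9.75687880e-05  1.25945047e+00] 72.16119661980402 0.0645114928483963
[ 0.48633642 -0.02920962  0.0027466   1.2579282 ] 72.07397698772795 0.19754506647586823
[ 0.48868971 -0.02738731  0.05026525] [ 3.13739830e+00 -8.26732771e-04  1.25197397e+00] [-0.24776308 -0.17117801  1.15095252]
```

>>> {"name": "move_arm", "arguments": {"deltas": [0,0,0,0,0,0,1,0,0,0,0,0,0,1,0,0,0,0,0,0,1,0,0,0,0,0,0,1,0,0,0,0,0,0,1,0,0,0,0,0,0,1,0,0,0,0,0,0,1,0,0,0,0,0,0,1]}}

```text
time: 3.8
tool_pos: [0.4868, -0.0277, 0.0478]
ee_rot: [-3.141, -0.0, 1.251]
wrist_force: [0.4, -0.3, 0.4]
width: 0.0333
finger_force: 0.0
```

>>> {"name": "move_arm", "arguments": {"deltas": [0,0,0,0,0,0,1,0,0,0,0,0,0,1,0,0,0,0,0,0,1,0,0,0,0,0,0,1,0,0,0,0,0,0,1,0,0,0,0,0,0,1]}}

```text
time: 4.4
tool_pos: [0.4868, -0.0277, 0.0478]
ee_rot: [-3.142, -0.0, 1.251]
wrist_force: [-0.0, 0.1, 0.6]
width: 0.0123
finger_force: 30.0
```

>>> {"name": "move_arm", "arguments": {"deltas": [0,0,0,0,0,-1,1,0,0,0,0,0,-3,1,0,0,0,0,0,-6,1,0,0,-0.1,2.6,-1.4,-9,1,0,0,-0.2,5.2,-2.9,-9,1,0,0,-0.325,7.8,-4.35,-9,1,0,0,-0.325,7.8,-4.35,-9,1,0,0,-0.325,7.8,-4.35,-9,1]}}

```text
time: 5.2
tool_pos: [0.4701, 0.0602, 0.1383]
ee_rot: [3.141, 0.001, 1.576]
wrist_force: [0.6, -0.1, -1.4]
width: 0.0117
finger_force: 30.0
```

>>> {"name": "move_arm", "arguments": {"deltas": [0,0,0,0,0,0,1,0,0,0,0,0,0,1,0,0,0,0,0,0,1]}}

```text
time: 5.5
tool_pos: [0.4702, 0.0592, 0.1377]
ee_rot: [-3.141, 0.0, 1.574]
wrist_force: [-0.5, -0.0, -1.7]
width: 0.0116
finger_force: 30.0
```

```bash
python3 - <<'E'
from h import *
s=snap("wrist","w4"); p,Rm,o=tool(); print(p,o["ee_rot"],o["wrist_force"],o["width"])
cv2.imwrite("pics/w4b.png",cv2.resize(s["image"][:,:,::-1],(800,600),interpolation=cv2.INTER_CUBIC))
E
```

```text
[0.47019907 0.05933658 0.13772119] [-3.14126348e+00  5.75698246e-06  1.57431664e+00] [-1.76009581 -0.68116831 -1.30508065] 0.011383554927055627
```

View pics/w4b.png

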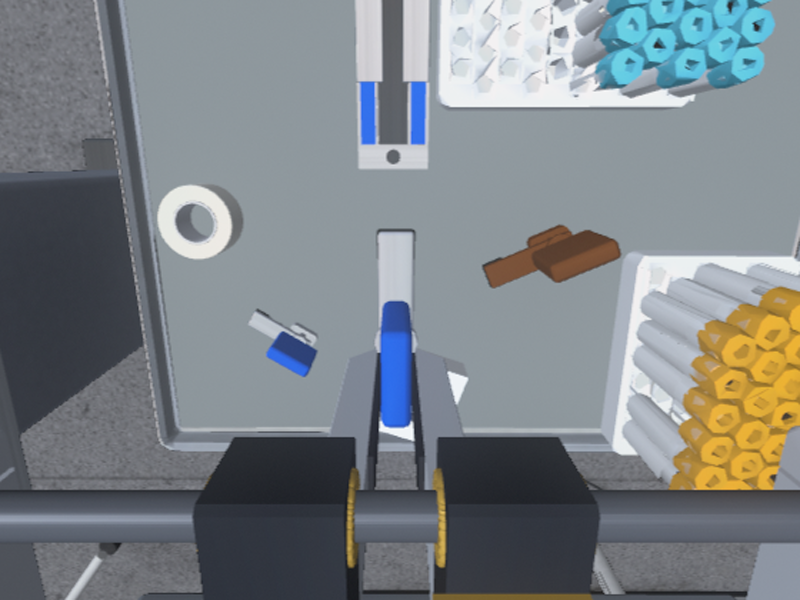

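```bash
python3 - <<'E'
from fit import *
s=load("w4"); p,Rm,_=tool()
I=s["image"].astype(int); m=((I[...,2]-I[...,0]>90)&(I[...,2]-I[...,1]>60)).astype(np.uint8)
n,l,st,c=cv2.connectedComponentsWithStats(m)
W=[]
for i in range(1,n):
    if st[i,4]>60: P=atz(s,*c[i],.02); W.append(P); print(st[i],c[i],P)
for side,us in(("L",(358,359)),("R",(428,428))):
    # edge subpixel per row of aluminium outer side
    pts=[]
    for v in range(5,112,3):
        g=cv2.GaussianBlur(s["image"],(3,3),0)[v].astype(float).sum(1); u0=int(us[0]*.7); k=np.arange(u0-6,u0+7); d=np.abs(np.diff(g[k[0]:k[-1]+2])); d[d<.3*d.max()]=0
        u=(d*(k+.5)).sum()/d.sum(); pts.append(atz(s,u,v,.02)[:2])
    pts=np.array(pts); f=np.polyfit(pts[:,1],pts[:,0],1); print(side,"x at y=.168",np.polyval(f,.168),"yaw",90-np.degrees(np.arctan(f[0])),np.std(pts[:,0]-np.polyval(f,pts[:,1])))
zt=p[2]-.0478+.012+.029
T=[atz(s,u*.7,v*.7,zt) for u,v in((377.5,231),(415,231),(379,300),(413.5,300))]; print("arm",T,(T[0]+T[1])/2)
mm=mask(s,(277,255),20)
import scipy.optimize as so
for z in(p[2]-.0358,):
    r=so.minimize(lambda q:0,[0]) 
    r=fit([(s,mm)],[.470,.060,z,1.575]); print(r.x,r.fun,p)
E
```

```text
[252  57  11  44 442] [257.20361991  78.45927602] [0.45268468 0.16803379 0.02      ]
[288  57  10  44 439] [292.48974943  78.45102506] [0.48364756 0.16816415 0.02      ]
[ 266  211   22   88 1679] [276.18999404 256.36807624] [ 0.46993281 -0.0005924   0.02      ]
[186 233  31  31 275] [200.65090909 251.96      ] [0.39379983 0.00386232 0.02      ]
L x at y=.168 0.4469086183639941 yaw 90.87382593621292 0.0005583848083373198
R x at y=.168 0.4894512854336957 yaw 89.54420914173194 0.00066751211370924
arm [array([0.462565  , 0.11033981, 0.13092119]), array([0.47868268, 0.11040792, 0.13092119]), array([0.46305094, 0.07951763, 0.13092119]), array([0.47846925, 0.0795851 , 0.13092119])] [0.47062384 0.11037386 0.13092119]
[0.47039524 0.05604475 0.09082047 1.57529991] 0.03590281680226326 [0.47019907 0.05933658 0.13772119]
```

>>> {"name": "move_arm", "arguments": {"deltas": [0,0,0,3.5,-0.1,0,1,0,0,0,7,-0.2,1,1,0,0,0,10,-0.2,3,1,0,0,0,10.8,-0.2,5,1,0,0,0,10.8,-0.2,6.5,1,0,0,0,10.8,-0.2,7,1,0,0,0,10.8,-0.2,7,1,0,0,0,10.8,-0.2,7,1]}}

```text
time: 6.35
tool_pos: [0.4683, 0.1677, 0.0688]
ee_rot: [3.14, -0.0, 1.575]
wrist_force: [0.9, -0.4, -0.7]
width: 0.0119
finger_force: 30.0
```

```bash
python3 - <<'E'
from fit import *
for i in range(3):
    s=snap("wrist","w5"); p,Rm,o=tool(); print(p,o["ee_rot"],o["wrist_force"])
t=snap("scene","s5"); snap("top","t5")
I=s["image"].astype(int); m=((I[...,2]-I[...,0]>90)&(I[...,2]-I[...,1]>60)).astype(np.uint8)
n,l,st,c=cv2.connectedComponentsWithStats(m)
for i in range(1,n):
    if st[i,4]>30: print(st[i],c[i],atz(s,*c[i],.02))
a=cv2.resize(s["image"][60:300,180:380,::-1],None,fx=2.5,fy=2.5,interpolation=cv2.INTER_CUBIC)
u,v=map(int,proj(t,(.468,.17,.04))); b=cv2.resize(t["image"][v-50:v+50,u-30:u+30,::-1],(300,500),interpolation=cv2.INTER_CUBIC)
cv2.imwrite("pics/w5b.png",np.hstack([cv2.resize(a,(500,600))[:500],b]))
E
```

```text
[0.46853444 0.16777076 0.06908066] [ 3.13947939e+00 -5.41883958e-04  1.57491953e+00] [-0.75721008  0.36935995 -1.15387785]
[0.46853651 0.16784991 0.06916304] [ 3.13930665e+00 -6.24519419e-04  1.57500190e+00] [-0.55516393 -0.41591902 -1.55647783]
[0.46848405 0.16789297 0.06912981] [ 3.13932721e+00 -6.38005115e-04  1.57509680e+00] [-0.3586249  -0.43086647 -1.01701329]
[250 198  12  44 495] [255.86666667 219.13333333] [0.45271833 0.16880407 0.02      ]
[290 198  12  44 479] [296.05010438 219.28601253] [0.48373568 0.16881868 0.02      ]
[ 266  211   21   88 1582] [275.9551201  258.38685209] [0.46835817 0.13608762 0.02      ]
```

View pics/w5b.png

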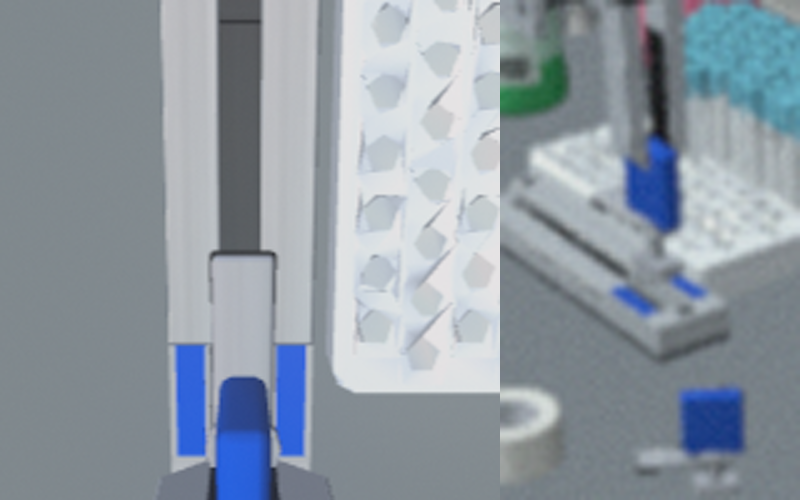

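>>> {"name": "move_arm", "arguments": {"deltas": [0,0,0,0,-0.05,0,1,0,0,0,0,-0.05,0.4,1,0,0,0,0,-0.05,0.8,1,0,0,0,0,-0.05,1.1,1,0,0,0,0,-0.05,1.3,1,0,0,0,0,-0.05,1.5,1,0,0,0,0,-0.05,1.5,1]}}

```text
time: 7.3
tool_pos: [0.4668, 0.1679, 0.0525]
ee_rot: [-3.141, 0.0, 1.576]
wrist_force: [-0.7, 0.7, -0.3]
width: 0.0119
finger_force: 30.0
```

>>> {"name": "move_arm", "arguments": {"deltas": [0,0,0,0,0,0,1,0,0,0,0,0,0,1]}}

```text
time: 7.5
tool_pos: [0.4672, 0.1681, 0.053]
ee_rot: [3.141, -0.0, 1.576]
wrist_force: [0.9, -0.4, -0.9]
width: 0.0117
finger_force: 30.0
```

>>> {"name": "move_arm", "arguments": {"deltas": [0,0,0,0,0.07,0.2,1,0,0,0,0,0.07,0.4,1,0,0,0,0,0.07,0.6,1,0,0,0,0,0.07,0.8,1,0,0,0,0,0.07,0.9,1,0,0,0,0,0.07,0.9,1]}}

```text
time: 8.1
tool_pos: [0.4676, 0.168, 0.0436]
ee_rot: [-3.141, 0.0, 1.576]
wrist_force: [0.4, 0.0, -1.2]
width: 0.0117
finger_force: 30.0
```

>>> {"name": "move_arm", "arguments": {"deltas": [0,0,0,0,0,0.1,1,0,0,0,0,0,0.2,1,0,0,0,0,0,0.25,1,0,0,0,0,0,0.25,1]}}

```text
time: 8.5
tool_pos: [0.4677, 0.168, 0.0413]
ee_rot: [-3.142, -0.0, 1.576]
wrist_force: [0.5, 0.0, -0.6]
width: 0.0118
finger_force: 30.0
```

>>> {"name": "move_arm", "arguments": {"deltas": [0,0,0,0,0,0.05,1,0,0,0,0,0,0.1,1,0,0,0,0,0,0.1,1]}}

```text
time: 8.8
tool_pos: [0.4677, 0.168, 0.0403]
ee_rot: [-3.141, -0.0, 1.576]
wrist_force: [0.3, 0.2, -1.0]
width: 0.0116
finger_force: 30.0
```

>>> {"name": "move_arm", "arguments": {"deltas": [0,0,0,0,0,0.05,1,0,0,0,0,0,0.05,1]}}

```text
time: 9.0
tool_pos: [0.4678, 0.168, 0.0399]
ee_rot: [3.142, -0.0, 1.576]
wrist_force: [0.1, 0.6, -0.5]
width: 0.0115
finger_force: 30.0
```

>>> {"name": "move_arm", "arguments": {"deltas": [0,0,0,0,0,0.05,1,0,0,0,0,0,0.05,1]}}

```text
time: 9.2
tool_pos: [0.4679, 0.168, 0.0399]
ee_rot: [3.141, -0.0, 1.576]
wrist_force: [-0.6, -0.5, 1.0]
width: 0.0115
finger_force: 30.0
```

```bash
python3 - <<'E'
from h import *
s=load("w5"); print([atz(s,276,68,z)[1]-.2354 for z in(.004,.0145)])
s=load("w1"); print([atz(s,319-262/4.3,48+268/4.3,z)[1]-.2354 for z in(.004,.0145)])
E
```

```text
[np.float64(0.04386974158525703), np.float64(0.04265631977682066)]
[np.float64(0.04320926915042361), np.float64(0.04301642880371287)]
```

>>> {"name": "move_arm", "arguments": {"deltas": [0,0,0,0,0,-0.12,1,0,0,0,1,0,-0.12,1,0,0,0,2,0,-0.12,1,0,0,0,2.5,0,-0.12,1,0,0,0,2.5,0,-0.12,1]}}

```text
time: 9.7
tool_pos: [0.4674, 0.1941, 0.0404]
ee_rot: [-3.141, -0.0, 1.577]
wrist_force: [0.5, -0.5, -1.1]
width: 0.0114
finger_force: 30.0
```

>>> {"name": "move_arm", "arguments": {"deltas": [0,0,0,1,0.03,0,1,0,0,0,2,0.03,0,1,0,0,0,2.8,0.03,0,1,0,0,0,3,0.03,0,1,0,0,0,3,0.03,0,1,0,0,0,3,0.03,0,1]}}

```text
time: 10.3
tool_pos: [0.4678, 0.2229, 0.0405]
ee_rot: [-3.142, 0.0, 1.576]
wrist_force: [-0.3, 0.7, -0.2]
width: 0.0117
finger_force: 30.0
```

>>> {"name": "move_arm", "arguments": {"deltas": [0,0,0,0.3,0,0,1,0,0,0,0.6,0,0,1,0,0,0,0.9,0,0,1,0,0,0,0.9,0,0,1]}}

```text
time: 10.7
tool_pos: [0.4678, 0.2323, 0.0406]
ee_rot: [3.141, -0.0, 1.576]
wrist_force: [0.5, 0.3, -1.4]
width: 0.0116
finger_force: 30.0
```

>>> {"name": "move_arm", "arguments": {"deltas": [0,0,0,0.1,0,0,1,0,0,0,0.2,0,0,1,0,0,0,0.3,0,0,1,0,0,0,0.3,0,0,1]}}

```text
time: 11.1
tool_pos: [0.4677, 0.2351, 0.0406]
ee_rot: [3.142, -0.0, 1.576]
wrist_force: [0.6, 0.0, -1.3]
width: 0.0116
finger_force: 30.0
```

>>> {"name": "move_arm", "arguments": {"deltas": [0,0,0,0.1,0,0,1,0,0,0,0.2,0,0,1,0,0,0,0.3,0,0,1,0,0,0,0.3,0,0,1]}}

```text
time: 11.5
tool_pos: [0.4677, 0.2382, 0.0406]
ee_rot: [3.142, -0.0, 1.576]
wrist_force: [0.5, 0.2, -2.0]
width: 0.0117
finger_force: 30.0
```

>>> {"name": "move_arm", "arguments": {"deltas": [0,0,0,0.1,0,0,1,0,0,0,0.2,0,0,1,0,0,0,0.3,0,0,1,0,0,0,0.3,0,0,1]}}

```text
time: 11.9
tool_pos: [0.4677, 0.2412, 0.0406]
ee_rot: [3.142, -0.0, 1.576]
wrist_force: [0.6, -0.3, -1.1]
width: 0.0115
finger_force: 30.0
```

>>> {"name": "move_arm", "arguments": {"deltas": [0,0,0,0.1,0,0,1,0,0,0,0.2,0,0,1,0,0,0,0.3,0,0,1,0,0,0,0.3,0,0,1]}}

```text
time: 12.3
tool_pos: [0.4677, 0.2441, 0.0406]
ee_rot: [3.142, -0.0, 1.576]
wrist_force: [-0.2, -0.3, -2.1]
width: 0.0116
finger_force: 30.0
```

>>> {"name": "move_arm", "arguments": {"deltas": [0,0,0,0.1,0,0,1,0,0,0,0.2,0,0,1,0,0,0,0.3,0,0,1,0,0,0,0.3,0,0,1]}}

```text
time: 12.7
tool_pos: [0.4677, 0.2471, 0.0406]
ee_rot: [-3.142, -0.0, 1.576]
wrist_force: [0.2, -0.8, -0.6]
width: 0.0117
finger_force: 30.0
```

>>> {"name": "move_arm", "arguments": {"deltas": [0,0,0,0.1,0,0,1,0,0,0,0.2,0,0,1,0,0,0,0.3,0,0,1,0,0,0,0.3,0,0,1]}}

```text
time: 13.1
tool_pos: [0.4677, 0.2502, 0.0406]
ee_rot: [3.142, -0.0, 1.576]
wrist_force: [-0.9, -0.5, -1.3]
width: 0.0118
finger_force: 30.0
```

>>> {"name": "move_arm", "arguments": {"deltas": [0,0,0,0.1,0,0,1,0,0,0,0.2,0,0,1,0,0,0,0.3,0,0,1,0,0,0,0.3,0,0,1]}}

```text
time: 13.5
tool_pos: [0.4677, 0.2532, 0.0406]
ee_rot: [3.142, -0.0, 1.576]
wrist_force: [-0.9, -0.7, -1.3]
width: 0.0117
finger_force: 30.0
```

>>> {"name": "move_arm", "arguments": {"deltas": [0,0,0,0.1,0,0,1,0,0,0,0.2,0,0,1,0,0,0,0.3,0,0,1,0,0,0,0.3,0,0,1]}}

```text
time: 13.9
tool_pos: [0.4676, 0.2561, 0.0406]
ee_rot: [3.142, -0.0, 1.576]
wrist_force: [0.1, 0.1, -0.9]
width: 0.0118
finger_force: 30.0
```

>>> {"name": "move_arm", "arguments": {"deltas": [0,0,0,0.1,0,0,1,0,0,0,0.2,0,0,1,0,0,0,0.3,0,0,1,0,0,0,0.3,0,0,1]}}

```text
time: 14.3
tool_pos: [0.4676, 0.2592, 0.0406]
ee_rot: [3.142, -0.0, 1.576]
wrist_force: [-0.7, 0.1, -1.4]
width: 0.0115
finger_force: 30.0
```

>>> {"name": "move_arm", "arguments": {"deltas": [0,0,0,0.1,0,0,1,0,0,0,0.2,0,0,1,0,0,0,0.3,0,0,1,0,0,0,0.3,0,0,1]}}

```text
time: 14.7
tool_pos: [0.4676, 0.2622, 0.0406]
ee_rot: [3.142, -0.0, 1.576]
wrist_force: [-0.1, 0.3, -1.7]
width: 0.0116
finger_force: 30.0
```

>>> {"name": "move_arm", "arguments": {"deltas": [0,0,0,0.1,0,0,1,0,0,0,0.2,0,0,1,0,0,0,0.3,0,0,1,0,0,0,0.3,0,0,1]}}

```text
time: 15.1
tool_pos: [0.4676, 0.2646, 0.0406]
ee_rot: [3.142, 0.001, 1.576]
wrist_force: [-0.3, -1.9, -0.6]
width: 0.0115
finger_force: 30.0
```

>>> {"name": "move_arm", "arguments": {"deltas": [0,0,0,0,0,0,1,0,0,0,0,0,0,1]}}

```text
time: 15.3
tool_pos: [0.4676, 0.2647, 0.0407]
ee_rot: [3.142, 0.001, 1.576]
wrist_force: [0.1, -1.3, -0.0]
width: 0.0117
finger_force: 30.0
```

>>> {"name": "move_arm", "arguments": {"deltas": [0,0,0,0.05,0,0,1,0,0,0,0.1,0,0,1,0,0,0,0.1,0,0,1]}}

```text
time: 15.6
tool_pos: [0.4677, 0.2653, 0.0408]
ee_rot: [3.141, 0.001, 1.576]
wrist_force: [-0.7, -3.8, 0.5]
width: 0.0117
finger_force: 30.0
```

>>> {"name": "move_arm", "arguments": {"deltas": [0,0,0,-0.1,0,0,1,0,0,0,-0.2,0,0,1,0,0,0,-0.3,0,0,1,0,0,0,-0.38,0,0,1,0,0,0,-0.38,0,0,1,0,0,0,-0.38,0,0,1]}}

```text
time: 16.2
tool_pos: [0.4675, 0.2625, 0.0404]
ee_rot: [-3.141, -0.001, 1.576]
wrist_force: [-0.5, -0.8, -0.1]
width: 0.0118
finger_force: 30.0
```

```bash
python3 - <<'E'
from fit import *
s=snap("wrist","w6"); p,Rm,o=tool(); print(p,o["ee_rot"],o["wrist_force"],o["wrist_torque"])
cv2.imwrite("pics/w6b.png",cv2.resize(s["image"][60:300,180:380,::-1],None,fx=2.5,fy=2.5,interpolation=cv2.INTER_CUBIC))
E
```

```text
[0.46755927 0.26249253 0.0405222 ] [-3.14156530e+00 -5.61427054e-04  1.57591500e+00] [ 0.36671563 -0.03267867  0.15874849] [-0.05435238  0.06807237 -0.0025246 ]
```

View pics/w6b.png

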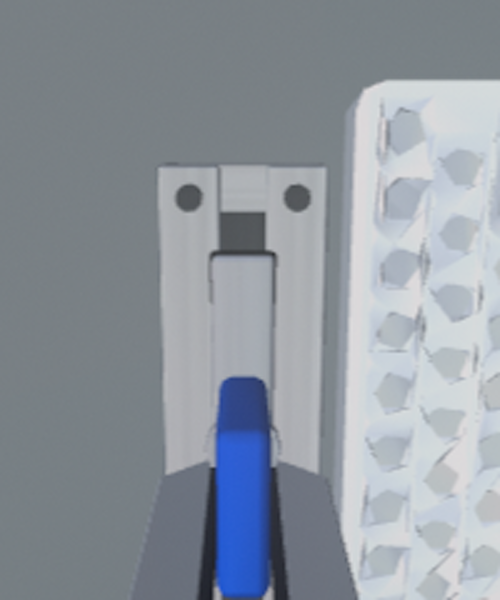

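The stud looks unchanged in the hand, with the arm centred on the slot (arm at crop x ≈243). Contact came at TCP y ≈0.2645, and I'm now about 2.3 mm short of it. Starting the turn.

>>> {"name": "move_arm", "arguments": {"deltas": [0,0,0.1,0,-0.01,0,1,0,0,0.2,0,-0.02,0,1,0,0,0.3,0,-0.03,0,1,0,0,0.3,0,-0.03,0,1]}}

```text
time: 16.65
tool_pos: [0.4673, 0.2624, 0.0406]
ee_rot: [-3.142, -0.0, 1.276]
wrist_force: [0.3, 0.2, -0.9]
width: 0.0116
finger_force: 30.0
```

```bash
python3 - <<'E'
from h import *
p,Rm,o=tool(); print(p,o["ee_rot"],o["wrist_force"],o["wrist_torque"],o["joint_positions"])
E
```

```text
[0.46730328 0.26238153 0.04057436] [-3.14153705e+00 -3.65241577e-04  1.27607288e+00] [ 0.32548991  0.15775629 -0.86242276] [-0.11063901  0.11280886  0.0011101 ] [4.05581813e-01 1.24107416e-01 1.60730942e+00 3.19230269e-04
 1.40998296e+00 7.00254160e-01]
```

>>> {"name": "move_arm", "arguments": {"deltas": [0,0,0.13,0,-0.01,0,1,0,0,0.26,0,-0.03,0,1,0,0,0.4,0.01,-0.04,0,1,0,0,0.53,0.01,-0.05,0,1,0,0,0.66,0.02,-0.06,0,1,0,0,0.8,0.03,-0.07,0,1,0,0,0.8,0.03,-0.07,0,1]}}

```text
time: 17.35
tool_pos: [0.4667, 0.2628, 0.0406]
ee_rot: [-3.141, -0.0, 0.478]
wrist_force: [-0.7, -0.2, -1.7]
width: 0.0115
finger_force: 30.0
```

```bash
python3 - <<'E'
from h import *
p,Rm,o=tool(); print(p,o["ee_rot"],o["wrist_force"],o["wrist_torque"],o["joint_positions"])
E
```

```text
[0.4667114  0.26284751 0.04059823] [-3.14135705e+00 -1.79635339e-04  4.78063620e-01] [-0.74703642 -0.16879552 -1.66774993] [-0.07867419  0.15381592  0.0165286 ] [4.06872056e-01 1.23498755e-01 1.60793877e+00 2.51023476e-04
 1.40999271e+00 1.49956457e+00]
```

Turning freely. The remaining turn is about 0.47 rad.

>>> {"name": "move_arm", "arguments": {"deltas": [0,0,0.12,0,-0.01,0,1,0,0,0.24,0,-0.02,0,1,0,0,0.36,0.01,-0.03,0,1,0,0,0.48,0.01,-0.04,0,1,0,0,0.48,0.01,-0.04,0,1,0,0,0.48,0.01,-0.04,0,1]}}

```text
time: 17.95
tool_pos: [0.4666, 0.2632, 0.0406]
ee_rot: [-3.141, -0.0, 0.001]
wrist_force: [-0.5, -1.0, -1.3]
width: 0.0117
finger_force: 30.0
```

```bash
python3 - <<'E'
from h import *
p,Rm,o=tool(); print(p,o["ee_rot"],o["wrist_force"],o["wrist_torque"],o["joint_positions"])
E
```

```text
[0.46662874 0.26316981 0.04059979] [-3.14138323e+00 -4.13463682e-05  6.83265121e-04] [-0.47315219 -0.97414071 -1.2643402 ] [-0.06015351  0.15933471 -0.00183551] [4.07540079e-01 1.23723354e-01 1.60768483e+00 1.78262805e-04
 1.41006363e+00 1.97762462e+00]
```

>>> {"name": "move_arm", "arguments": {"deltas": [0,0,0,0,0,0.04,1,0,0,0,0,0,0.06,1,0,0,0,0,0,0.06,-0.2,0,0,0,0,0,0.06,-0.2,0,0,0,0,0,0.06,-0.2,0,0,0,0,0,0.06,-0.2,0,0,0,0,0,0.06,-0.2,0,0,0,0,0,0.06,-0.2]}}

```text
time: 18.75
tool_pos: [0.4667, 0.2631, 0.04]
ee_rot: [-3.142, -0.0, -0.004]
wrist_force: [0.2, -0.3, 0.4]
width: 0.0548
finger_force: 0.0
```

>>> {"name": "move_arm", "arguments": {"deltas": [0,0,0,0,0,0,-0.2,0,0,0,0,0,-1,-0.2,0,0,0,0,0,-3,-0.2,0,0,0,0,0,-7,-0.2,0,0,0,0,0,-11,-0.2,0,0,0,-5,0,-14,-0.2,0,0,0,-8,0,-14,-0.2,0,0,0,-8,0,-14,-0.2]}}

```text
time: 19.55
tool_pos: [0.3847, 0.2642, 0.1834]
ee_rot: [-3.139, -0.004, -0.002]
wrist_force: [-0.5, -0.4, -0.1]
width: 0.0567
finger_force: 0.0
```

```bash
python3 - <<'E'
from h import *
s=snap("wrist","w7"); p,Rm,o=tool(); print(p,o["ee_rot"],o["wrist_force"],o["width"])
t=snap("top","t7"); u,v=map(int,proj(t,(.48,.22,.04)))
t=t["image"][v-60:v+40,u-50:u+50,::-1]
cv2.imwrite("pics/w7b.png",np.hstack([cv2.resize(s["image"][:,60:500,::-1],(440,420)),cv2.resize(t,(350,420),interpolation=cv2.INTER_CUBIC)]))
E
```

```text
[0.38609846 0.26391074 0.18211595] [-3.13962580e+00 -3.76836283e-03 -2.50326544e-03] [-0.17333029  0.42964061  0.70997386] 0.05638240971053567
```

View pics/w7b.png

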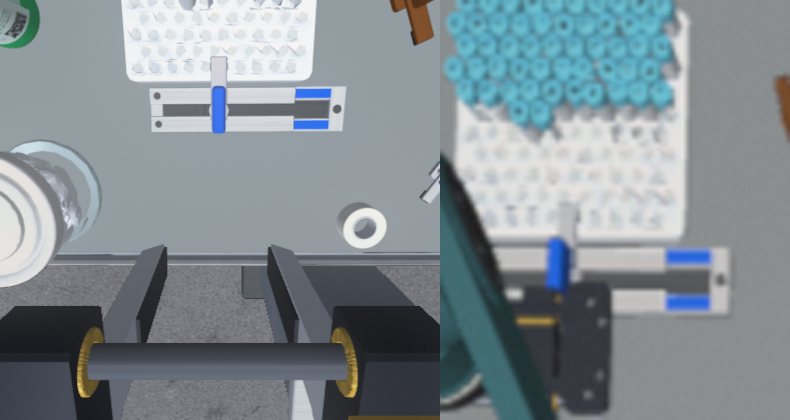

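The stud stands upright in the rail at px (218,110). Its arm is square to the rail and over the tray edge, the gripper is clear, and the tray hasn't moved. Handing in.

```bash
python3 -c "
from h import *
print(robot.close_job())"
```

```text
the job is handed in; nothing more can be done
None
```

The stud is locked in the slot rail, turned a quarter turn clockwise with its arm over the tray's low edge. The last pictures show it released and upright with the tray in place, and the job is handed in; no verdict came back.

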